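Make up two camera kits for the tank experiment

TASK

Two camera positions are being set up at the tank, so make up their kits from the stock on the blue mat: the short lens, the extension tube and the battery go in the long foam tray with three pockets, the long lens and the ball head in the shorter tray with two pockets. Stand each thing upright on the floor of the pocket cut for it (never letting it tip over on the way), and lower it in rather than letting it drop. Leave the rubber blower where it stands.

Things in the scene. Friction and masses are not known exactly. Their poses are not given: they have to be found in the camera images.
- short_lens_mid (a point): Short camera lens, capped, standing upright on its rear cap: a black cylinder 67 mm in diameter and 46 mm high with a ribbed ring, about 0.2 kg. The point is its centre, 23 mm above its underside; its z axis points up out of the front cap. It may be gripped across any diameter.
- long_lens_mid (a point): Long camera lens, capped, standing upright: a black cylinder 67 mm in diameter and 112 mm high with two ribbed rings, about 0.4 kg. The point is its centre, 56 mm above its underside; z up. It may be gripped across any diameter, best in its upper half.
- ext_tube_mid (a point): Extension tube, an open dark ring standing flat: 50 mm outer and 38 mm inner diameter, 32 mm high, about 0.06 kg. The point is its centre on its axis (in the empty hole), 16 mm above its underside; z up. Grip it over the outside, across any diameter.
- battery_mid (a point): Camera battery, a dark grey block standing upright with its brass contacts on top: 21 mm along its x, 38 mm along its y, 56 mm high (z up), about 0.08 kg. The point is its centre, 28 mm above its underside. Either way round (half a turn) is the same.
- ball_head_mid (a point): Tripod ball head, upright, 62 mm high, 0.26 kg: round base 46 mm wide and 8 mm high, round body 40 mm in diameter up to 40 mm, neck, and a clamp block on top 28 mm along x, 38 mm along y, from 50 to 62 mm. A black knob sticks out of the body to 37 mm from the axis along +y: grip the body along x (40 mm). Point on the axis, 31 mm above the underside; z up. Any turn about z will do in its pocket.
- tray_three: Long kit tray, fixed, black shell, dark grey foam: 272 mm along its x, 122 along y, 30 high. Origin: centre of underside, z up. Pockets in a row at y = 0, 8 mm deep, lighter floor 22 mm above the underside: short lens, round, 82 mm diameter, at x = -79 mm; extension tube, round, 66 mm, at x = +16 mm; battery, 37 mm along x by 54 along y, at x = +101 mm (battery's y along the tray's y).
- tray_two: Shorter kit tray of the same make, fixed: 212 mm along its x, 122 along y, 30 high. Origin: centre of underside, z up. Two round pockets at y = 0, 8 mm deep, lighter floor 22 mm above the underside: long lens, 82 mm in diameter, at x = -45 mm; ball head, 62 mm in diameter, at x = +58 mm.
- blower_mid (a point): Rubber dust blower standing among the stock, not wanted in a kit: a red-brown bulb up to 54 mm in diameter with a thin black nozzle upward, 112 mm high, light and easily toppled. The point is on its axis 56 mm above its underside.
There are look-alikes about, which are no part of the job. Leave any red look-alike of the tray_two alone.

How it is judged:
By the outcome, as a careful person would: the job done as asked, in the order asked, and still so for the second after the job is handed in, with the robot touching nothing.
It also fails if it takes over 122 s, if anything falls off the work surface, if the arm or the gripper's body presses on something with over 40 N, if the wrist force passes 120 N, or if a joint passes its speed limit or range.

ROBOT

A 6-joint arm with a two-finger parallel gripper is mounted at the origin on the work surface. World frame = base frame: x ahead of the robot, y to its left, z up, the work surface at z = 0. Lengths are in mm, angles in rad, forces in N, time in s.
With the tool pointing down it reaches from about 350 to 875 mm from the base axis. Payload 4.2 kg.
Tool frame: the origin (TCP) lies on the mounting face of the last link; the fingertips stand 173 mm ahead of it and the grasp point (between the pads) lies 155 mm ahead of it (tcp_to_grasp is the distance from the TCP to the grasp point, in mm); z points along the fingers, y is the direction in which the jaws open and shut (so a half turn about z gives the same grasp; the last joint's range is limited). The gripper opens to 85 mm and grips with 20 to 120 N. Pads are 22 mm wide; open, the fingers measure 114 mm over their backs; the gripper's body (76 mm by 85 mm) begins 54 mm behind the grasp point. The pads swing forward as they close: fully open they stand 13 mm farther back than shut.
Start: joints at [1.48, 0.385, 0.008, 0, -1.194, -0.259], TCP at [214.161, 587.141, 404.712] pointing down, gripper open.
Joint ranges: [-3.14, 3.14], [-1.21, 2.06], [-1.07, 1.41], [-3.16, 2.05], [-2.99, -0.16], [-3.1, 3.1]. Speed limits (rad/s): [2.79, 2.79, 3.14, 3.14, 3.14, 3.14].

INTERFACE

Orientations are given as a unit quaternion [x, y, z, w].
In Python, from bench import * gives the robot as it stands. The module is installed in compiled form; this text tells all that it offers.
- The arm moves only by the tool apply_moves, never from a script. Its arguments are lists of equal length, an entry for each row: "fingers": the closure, from 0 (fully open) to 1 (shut); "dp": the shift along the world's x, y, z in cm, a list of three; "yaw": the turn about the world's z in degrees. A call has 1 to 10 rows; each row is the pose to reach, as a shift and turn from the pose measured when the call began; what a row does not reach only later rows make up. A row lasts 1/10 s, in which the tool goes at most 50 mm and 8.59 degrees, less where a joint would pass 70% of its speed; a pose out of reach is approached as far as the arm can. A call with a gripper value outside its range is refused whole. The fingers move at their own pace and stop on an object; the grip force is fixed at half the most. Time passes only in rows, so rows that repeat a pose let the fingers close. It gives the time, the measured TCP pose, the force and the opening at its end, in the units of the state.
- read_state(): the state, without advancing time (a new reading comes with each control period).
- get_image(name): name is "side" or "top"; returns a dict with "color" (480x640x3 uint8, blue, green, red), "mtx" (3x3 intrinsics, pixels), "camera_from_world" (4x4, takes a point from world to camera coordinates). Camera axes: x right, y down, z forward; pixel columns grow to the right and rows downward; lengths in mm; the calibration is good to about 2 mm. A picture is of the moment at which its call begins. There is no depth.
- job_done(): hands the job in, once; it reports no verdict.
The state is a dict: "clock": time; "joints": joint angles; "joint_vel": joint speeds; "joint_efforts": joint torques, N m; "position": TCP position; "ee_rot": TCP orientation; "contact_force": force on the tool from outside, world axes, zero at the start; "wrist_torque": the same for the moment, N m; "gripper_width": finger opening in mm.
Only numpy, scipy, OpenCV 4.12 (cv2) and the standard library are available. Lean on these libraries where they do the work, as an engineer would, in place of code of your own. Each camera call takes 0.05 s, during which the arm holds its last target. There are 200 camera calls.

## Working session

There is one attempt and no reset: what is moved stays moved. The work goes in short steps, Python scripts to look and compute and a tool call to move; the robot and the scene stay as the last step left them, time stands still between calls to the robot, and variables do not carry over. Pictures are saved under pics/ and viewed, about 12 in all and at most 16, crops included, and the job is handed in when it is done.

Besides the shell and the picture viewer there is one more tool, called by a JSON object that holds its "fn" and its "kwargs", one argument or row to a line. apply_moves: Moves the arm, as the interface text tells. Its arguments: {"type":"object","properties":{"fingers":{"type":"array","items":{"type":"number"}},"dp":{"type":"array","items":{"type":"array","items":{"type":"number"}}},"yaw":{"type":"array","items":{"type":"number"}}},"required":["fingers","dp","yaw"]}

```bash
mkdir -p pics; cat > h.py <<'E'
from bench import *
import numpy as np, cv2
def ray(im,u,v,z):
    K=im["mtx"];T=np.array(im["camera_from_world"]);R=T[:3,:3];c=-R.T@T[:3,3]
    d=R.T@np.linalg.inv(K)@np.array([u,v,1.]);return c+d*(z-c[2])/d[2]
def proj(im,p):
    T=np.array(im["camera_from_world"]);q=np.array(im["mtx"])@(T[:3,:3]@np.array(p,float)+T[:3,3]);return q[:2]/q[2]
E
python3 - <<'E'
from h import *
s=read_state();print(s)
for n in("top","side"):
    im=get_image(n);cv2.imwrite(f"pics/{n}0.png",im["color"]);np.savez(f"{n}0.npz",**im)
    T=im["camera_from_world"];print(n,-T[:3,:3].T@T[:3,3],T[2,:3])
E
```

```text
{'clock': 0.0, 'joints': array([ 1.47960856e+00,  3.85569992e-01,  6.59800333e-03, -5.09245620e-04,
       -1.19397768e+00, -2.58586791e-01]), 'joint_vel': array([-0.00232113,  0.00014006,  0.00189689,  0.00150712, -0.00081593,
       -0.00172694]), 'joint_efforts': array([ 1.66938480e-04, -3.92296600e+01,  1.88400990e+01,  4.18633282e+00,
       -4.71272549e-03, -1.33527216e-07]), 'position': array([214.08086077, 586.96953629, 403.60063419]), 'ee_rot': array([ 9.84729209e-01, -1.74089543e-01, -1.45817335e-04,  1.09268657e-03]), 'contact_force': array([ 0.00879971, -0.68825181, -0.24878287]), 'wrist_torque': array([-0.01020333, -0.00977758, -0.02084472]), 'gripper_width': 85.54134230910289}
top [ 289.68292421   -6.40961397 1078.20562762] [ 0.14173596  0.02361339 -0.98962282]
side [331.23390358 666.68896383 736.25680594] [ 0.10445579 -0.70397719 -0.70249918]
```

View pics/top0.png

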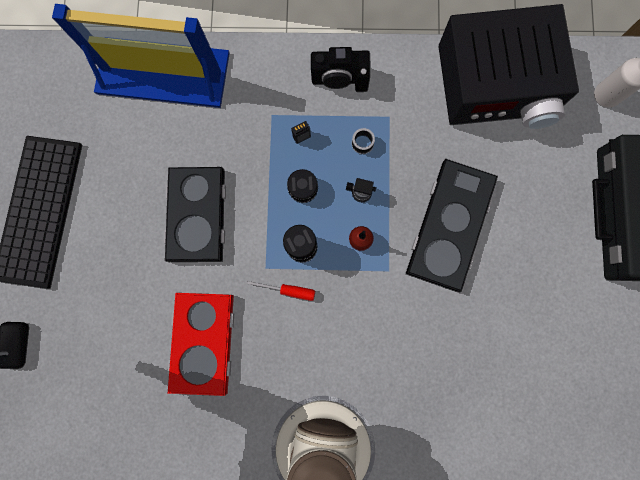

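View pics/side0.png

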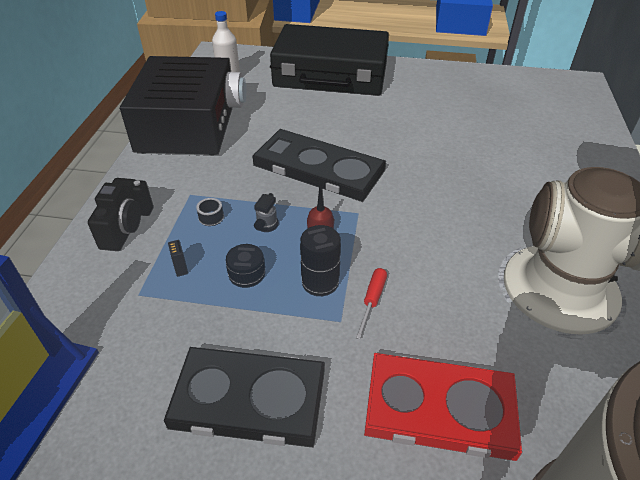

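```bash
python3 - <<'E'
from h import *
t=np.load("top0.npz");s=np.load("side0.npz")
print(t["mtx"][0,0])
# light pocket floors
for n,im,boxes in(("top",t,[(165,165,62,98),(405,155,95,140)]),("side",s,[(165,345,165,100),(250,128,140,72)])):
    g=cv2.cvtColor(im["color"],cv2.COLOR_BGR2GRAY)
    for x,y,w,h in boxes:
        m=np.zeros_like(g);m[y:y+h,x:x+w]=((g[y:y+h,x:x+w]>75)&(g[y:y+h,x:x+w]<135))*255
        m=cv2.morphologyEx(m,cv2.MORPH_OPEN,np.ones((3,3)))
        for c in cv2.findContours(m,cv2.RETR_EXTERNAL,cv2.CHAIN_APPROX_NONE)[0]:
            a=cv2.contourArea(c)
            if a>250:
                pw=np.array([ray(im,*p[0],25)[:2] for p in c],np.float32)
                print(n,cv2.boundingRect(c),a,np.round(cv2.minEnclosingCircle(pw)[0]),np.round(cv2.minAreaRect(pw),1) if 0 else [np.round(q,1) for q in cv2.minAreaRect(pw)])
# low-saturation blobs on the mat
for n,im,(x,y,w,h) in(("top",t,(270,118,118,150)),("side",s,(150,190,215,125))):
    c=im["color"].astype(int);r=c[...,0]-c[...,2]
    rel=r/(c.sum(2)+1)
    m=np.zeros(r.shape,np.uint8);m[y:y+h,x:x+w]=(rel[y:y+h,x:x+w]<.10)*255
    for q in cv2.findContours(m,cv2.RETR_EXTERNAL,cv2.CHAIN_APPROX_NONE)[0]:
        if cv2.contourArea(q)>60: print(n,cv2.boundingRect(q),cv2.contourArea(q))
    o=im["color"].copy();cv2.drawContours(o,cv2.findContours(m,cv2.RETR_EXTERNAL,cv2.CHAIN_APPROX_NONE)[0],-1,(0,255,0),1) if 0 else 0
    k=cv2.resize(np.vstack([o[y:y+h,x:x+w]]),None,fx=3.6,fy=3.6,interpolation=cv2.INTER_CUBIC)
    cv2.imwrite(f"pics/{n}crop.png",k);print(k.shape)
E
```

```text
485.0870750157464
top (178, 216, 33, 35) 849.5 [453. 296.] [array([453.2, 296.5]), array([76.2, 71.1]), np.float64(3.3)]
top (184, 176, 24, 25) 435.5 [556. 300.] [array([555.4, 299.4]), array([55.4, 51.8]), np.float64(3.3)]
top (426, 241, 34, 35) 923.0 [ 410. -250.] [array([ 410.1, -249.6]), array([71.4, 75. ]), np.float64(89.6)]
top (442, 204, 28, 28) 560.0 [ 501. -279.] [array([ 500.2, -279. ]), array([58.4, 60.8]), np.float64(45.7)]
top (462, 181, 38, 114) 849.0 [ 459. -335.] [array([ 457.8, -338.2]), array([ 19.8, 264.1]), np.float64(71.8)]
top (456, 172, 24, 20) 289.5 [ 582. -307.] [array([ 581.9, -305.6]), array([47.9, 34.2]), np.float64(71.8)]
side (253, 370, 53, 48) 1922.5 [452. 294.] [array([451., 294.]), array([75.8, 75.9]), np.float64(14.3)]
side (191, 369, 39, 34) 985.5 [555. 297.] [array([554.4, 298. ]), array([56.3, 53.6]), np.float64(9.1)]
side (296, 355, 34, 85) 454.5 [409. 289.] [array([390.8, 281.8]), array([ 49.1, 136.7]), np.float64(22.3)]
side (201, 345, 94, 13) 295.0 [515. 232.] [array([515.4, 231. ]), array([147.9,   8.6]), np.float64(1.8)]
side (333, 159, 37, 21) 550.0 [ 410. -249.] [array([ 410.1, -250.1]), array([78.3, 70.5]), np.float64(9.4)]
side (299, 149, 28, 16) 306.0 [ 500. -281.] [array([ 500.3, -280.7]), array([60.4, 55.8]), np.float64(9.4)]
top (349, 226, 25, 25) 457.0
top (283, 225, 35, 38) 905.0
top (346, 178, 29, 24) 383.5
top (287, 169, 31, 34) 751.5
top (352, 128, 23, 26) 453.0
top (291, 121, 19, 22) 242.5
(540, 425, 3)
side (150, 297, 132, 18) 1073.5
side (226, 244, 39, 43) 1204.0
side (168, 240, 20, 37) 377.5
side (150, 190, 215, 125) 9414.0
(450, 774, 3)
```

View pics/topcrop.png

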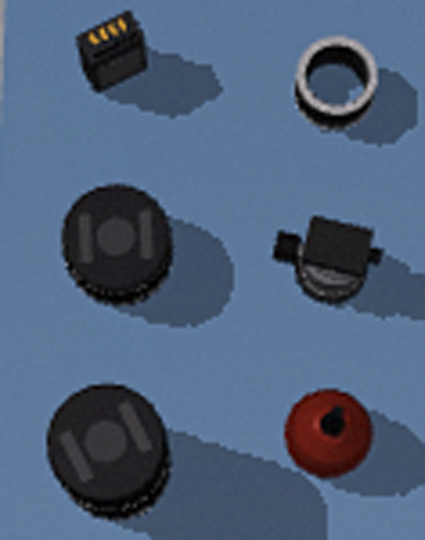

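View pics/sidecrop.png

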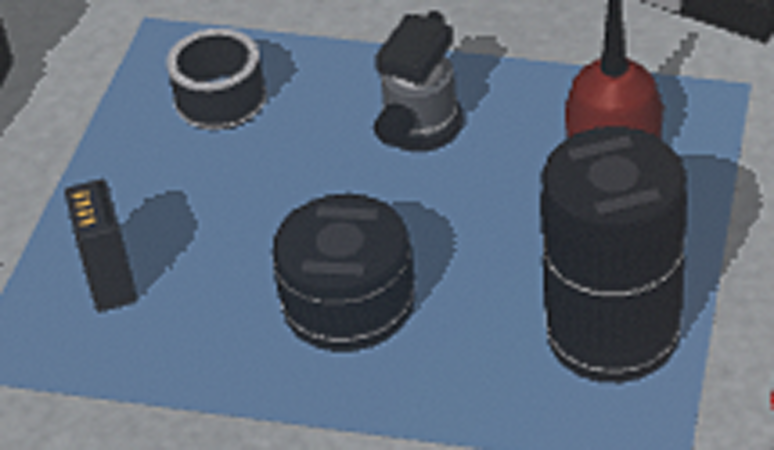

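Black tray_two candidates: top px (195,215), black, fits; the red one at (200,343) is the look-alike and is left alone. In the top view, the long lens is at (300,241), short lens (302,184), battery (301,129), extension tube (363,139), ball head (364,186) with its knob to the left, and blower (361,238).

```bash
python3 - <<'E'
from h import *
t=np.load("top0.npz");s=np.load("side0.npz")
T={"short":((117,237),(340,240),46),"long":((105,441),(613,174),112),"tube":((336,77),(214,60),32),"ball":((340,246),(415,45),62),"batt":((110,40),(88,208),56)}
f=lambda p,o:[(p[0]+.5)/3.6-.5+o[0],(p[1]+.5)/3.6-.5+o[1]]
for k,(a,b,z) in T.items():
    print(k,np.round(ray(t,*f(a,(270,118)),z)),np.round(ray(s,*f(b,(150,190)),z)))
# blob checks: lens/tube circle bottoms, crops for battery+ball at 10x
o=[]
for im,(x,y,w,h) in((t,(283,114,38,36)),(t,(340,170,38,36)),(s,(160,232,38,50)),(s,(245,186,38,50))):
    o.append(cv2.resize(cv2.convertScaleAbs(im["color"][y:y+h,x:x+w],alpha=1.8),(380,h*10 if h==36 else 290) if h==36 else (380,500),interpolation=cv2.INTER_CUBIC))
p=np.hstack(o[:2]);cv2.imwrite("pics/bb_top.png",p)
cv2.imwrite("pics/bb_side.png",np.hstack(o[2:]))
E
```

```text
short [565.  59.  46.] [565.  57.  46.]
long [430.  58. 112.] [429.  55. 112.]
tube [674. -73.  32.] [673. -75.  32.]
ball [558. -75.  62.] [557. -72.  62.]
batt [686.  66.  56.] [689.  65.  56.]
```

View pics/bb_top.png

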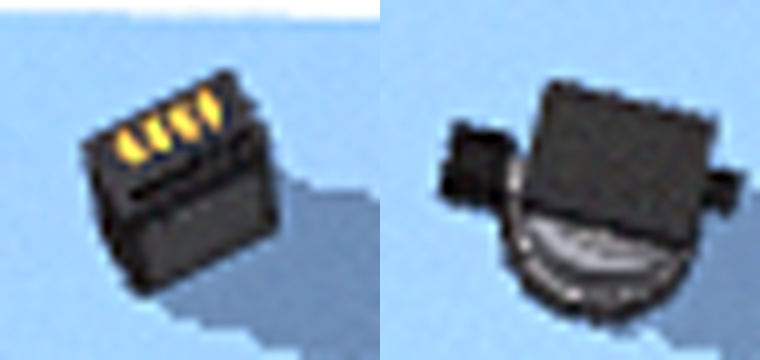

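View pics/bb_side.png

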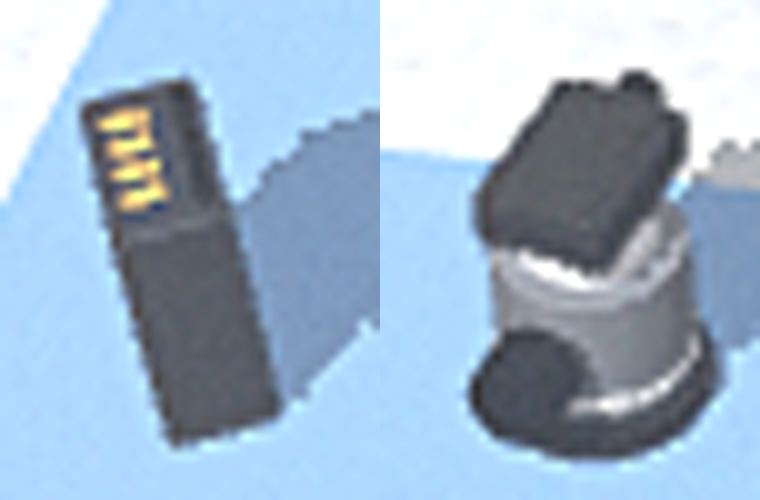

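```bash
python3 - <<'E'
from h import *
t=np.load("top0.npz");s=np.load("side0.npz")
def q(im,pts,o,z):
    P=[ray(im,(a+.5)/10-.5+o[0],(b+.5)/10-.5+o[1],z)[:2] for a,b in pts];
    print(np.round(P,0).tolist(),[ (round(np.hypot(*(P[i+1]-P[i]))),round(np.degrees(np.arctan2(*(P[i+1]-P[i])[::-1])))) for i in range(len(P)-1)])
q(t,[(85,145),(232,68),(268,130)],(283,114),56)
q(t,[(145,297),(278,230)],(283,114),0)
q(s,[(190,78),(80,100),(120,238),(235,213),(190,78)],(160,232),56)
q(s,[(178,442),(282,410)],(160,232),0)
q(t,[(170,80),(337,120),(312,245),(150,203)],(340,170),62)
q(s,[(178,75),(100,200),(215,245),(300,115)],(245,186),62)
# tray poses
for n,P in(("three",[(410,-249.5),(500.3,-280)]),("two",[(452,295.5),(555,298.7)])):
    d=np.subtract(P[1],P[0]);print(n,np.hypot(*d),np.degrees(np.arctan2(d[1],d[0])))
E
```

```text
[[687.0, 87.0], [706.0, 55.0], [691.0, 46.0]] [(37, -60), (16, -150)]
[[672.0, 77.0], [689.0, 46.0]] [(35, -61)]
[[688.0, 45.0], [706.0, 53.0], [687.0, 84.0], [669.0, 75.0], [688.0, 45.0]] [(19, 26), (36, 122), (20, -153), (36, -58)]
[[688.0, 83.0], [672.0, 72.0]] [(19, -147)]
[[576.0, -59.0], [568.0, -95.0], [540.0, -90.0], [549.0, -55.0]] [(37, -103), (28, 170), (36, 76)]
[[568.0, -98.0], [574.0, -60.0], [549.0, -51.0], [542.0, -90.0]] [(39, 81), (26, 160), (40, -101)]
three 95.31180409582016 -18.66306618232753
two 103.0496967487047 1.7794906678578324
```

{"fn": "apply_moves", "kwargs": {
  "fingers": [0, 0, 0, 0, 0, 0, 0, 0, 0, 0],
  "dp": [
    [3, -4.5, 0],
    [6, -9, 0],
    [9, -13.5, 0],
    [12, -18, 0],
    [15, -22.5, 0],
    [18, -27, 0],
    [21, -31.5, 0],
    [24, -36, 0],
    [27, -40.5, 0],
    [30, -45, 0]
  ],
  "yaw": [0, 0, 0, 0, 0, 0, 0, 0, 0, 0]
}}

```text
clock: 1.1
position: [492.0, 169.1, 403.6]
ee_rot: [0.985, -0.174, -0.0, 0.001]
contact_force: [0.3, 1.1, -0.3]
gripper_width: 85.4
```

{"fn": "apply_moves", "kwargs": {
  "fingers": [0, 0, 0, 0, 0, 0],
  "dp": [
    [3.5, -5, 0],
    [5.5, -8.5, 0],
    [7.3, -11.1, 0],
    [7.3, -11.1, -3],
    [7.3, -11.1, -7],
    [7.3, -11.1, -7]
  ],
  "yaw": [0, 0, 0, 0, 0, 0]
}}

```text
clock: 1.7
position: [563.1, 57.1, 327.9]
ee_rot: [0.985, -0.175, -0.006, 0.004]
contact_force: [0.1, -1.2, -1.4]
gripper_width: 85.2
```

{"fn": "apply_moves", "kwargs": {
  "fingers": [0, 0, 0, 0, 0, 0, 0, 0],
  "dp": [
    [0, 0, 0],
    [0.2, 0.1, 0],
    [0.2, 0.1, -3],
    [0.2, 0.1, -6],
    [0.2, 0.1, -8],
    [0.2, 0.1, -9],
    [0.2, 0.1, -9],
    [0.2, 0.1, -9]
  ],
  "yaw": [0, 0, 0, 0, 0, 0, 0, 0]
}}

```text
clock: 2.5
position: [565.9, 58.5, 239.4]
ee_rot: [0.985, -0.175, -0.005, 0.003]
contact_force: [0.0, 0.5, 0.0]
gripper_width: 85.4
```

{"fn": "apply_moves", "kwargs": {
  "fingers": [0, 0, 0, 0, 0, 0, 0],
  "dp": [
    [0, 0, -1.5],
    [0, 0, -3],
    [0, 0, -4],
    [0, 0, -5],
    [0, 0, -5.6],
    [0, 0, -5.6],
    [0, 0, -5.6]
  ],
  "yaw": [0, 0, 0, 0, 0, 0, 0]
}}

```text
clock: 3.2
position: [566.2, 58.6, 183.7]
ee_rot: [0.985, -0.175, -0.005, 0.003]
contact_force: [0.0, -0.1, 0.3]
gripper_width: 85.4
```

{"fn": "apply_moves", "kwargs": {
  "fingers": [0.1, 0.2, 0.3, 0.4, 0.5, 0.6, 0.8, 1, 1, 1],
  "dp": [
    [0, 0, 0],
    [0, 0, 0],
    [0, 0, 0],
    [0, 0, 0],
    [0, 0, 0],
    [0, 0, 0],
    [0, 0, 0],
    [0, 0, 0],
    [0, 0, 0],
    [0, 0, 0]
  ],
  "yaw": [0, 0, 0, 0, 0, 0, 0, 0, 0, 0]
}}

```text
clock: 4.2
position: [566.5, 58.7, 184.7]
ee_rot: [0.985, -0.174, -0.004, 0.003]
contact_force: [-1.2, 0.0, 5.9]
gripper_width: 65.5
```

```bash
python3 - <<'E'
from h import *
s=read_state();print(s["gripper_width"],s["position"],s["contact_force"])
o=[]
for n,(x,y,w,h) in(("side",(170,170,160,130)),("top",(240,110,160,130))):
    im=get_image(n);o.append(cv2.resize(im["color"][y:y+h,x:x+w],None,fx=2.5,fy=2.5,interpolation=cv2.INTER_CUBIC))
cv2.imwrite("pics/g1.png",np.hstack(o))
E
```

```text
65.49543388994786 [566.51587248  58.67582276 184.68295624] [-1.22850749  0.02028194  5.94605896]
```

View pics/g1.png

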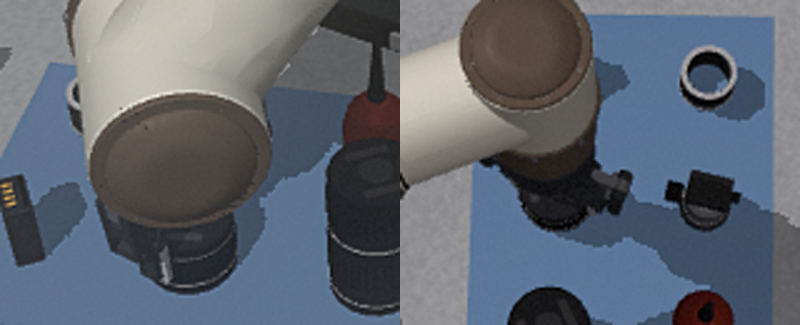

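{"fn": "apply_moves", "kwargs": {
  "fingers": [1, 1, 1, 1, 1, 1, 1, 1, 1, 1],
  "dp": [
    [0, 0, 0.5],
    [0, 0, 1.5],
    [0, 0, 3],
    [0, 0, 5],
    [0, 0, 8],
    [0, 0, 11],
    [0, 0, 14],
    [0, 0, 17],
    [0, 0, 19],
    [0, 0, 19]
  ],
  "yaw": [0, 0, 0, 0, 0, 0, 0, 0, 0, 0]
}}

```text
clock: 5.3
position: [566.8, 58.7, 378.4]
ee_rot: [0.985, -0.174, -0.001, 0.001]
contact_force: [1.3, 0.8, -1.8]
gripper_width: 65.4
```

```bash
python3 - <<'E'
from h import *
s=read_state();print(s["joints"],s["position"])
im=get_image("side");cv2.imwrite("pics/l1.png",im["color"])
E
```

```text
[ 3.87669405e-01  3.12113415e-01 -1.70318439e-01  1.08877156e-03
 -1.09036596e+00  8.32242779e-01] [566.82249193  58.71401945 378.37454854]
```

View pics/l1.png

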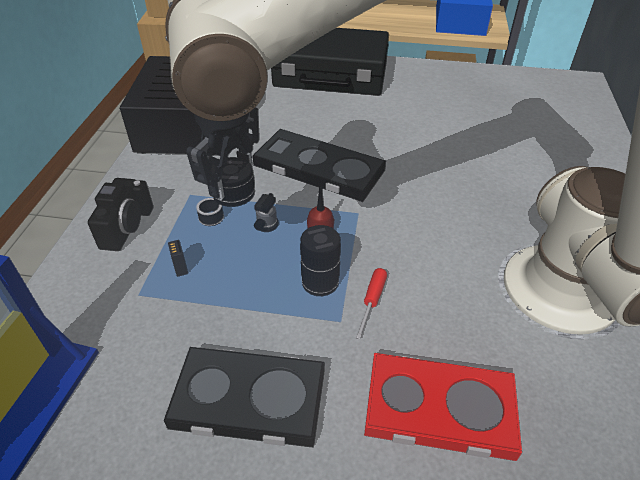

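{"fn": "apply_moves", "kwargs": {
  "fingers": [1, 1, 1, 1, 1, 1, 1, 1, 1, 1],
  "dp": [
    [-1, -2, 0],
    [-3, -6, 0],
    [-5, -10, 0],
    [-7, -14, 0],
    [-9, -18, 0],
    [-11, -22, 0],
    [-13, -26, 0],
    [-14.5, -29, 0],
    [-15.7, -30.8, 0],
    [-15.7, -30.8, 0]
  ],
  "yaw": [0, 0, 0, 0, 0, 0, 0, 0, 0, 0]
}}

```text
clock: 6.35
position: [406.6, -251.1, 373.9]
ee_rot: [0.984, -0.177, -0.005, 0.001]
contact_force: [0.4, -0.2, -1.4]
gripper_width: 65.6
```

{"fn": "apply_moves", "kwargs": {
  "fingers": [1, 1, 1, 1, 1, 1, 1, 1, 1, 1],
  "dp": [
    [0, 0, 0],
    [0, 0, 0],
    [0, 0, -1],
    [0, 0, -3],
    [0, 0, -5.5],
    [0, 0, -8],
    [0, 0, -10.5],
    [0, 0, -12.5],
    [0, 0, -13.5],
    [0, 0, -13.5]
  ],
  "yaw": [0, 0, 0, 0, 0, 0, 0, 0, 0, 0]
}}

```text
clock: 7.35
position: [406.5, -250.6, 237.4]
ee_rot: [0.984, -0.176, -0.007, 0.001]
contact_force: [-0.2, -0.0, -1.4]
gripper_width: 65.7
```

{"fn": "apply_moves", "kwargs": {
  "fingers": [1, 1],
  "dp": [
    [0, 0, 0],
    [0, 0, 0]
  ],
  "yaw": [0, 0]
}}

```text
clock: 7.55
position: [407.0, -250.5, 238.1]
ee_rot: [0.984, -0.176, -0.006, 0.001]
contact_force: [0.6, -0.2, -2.1]
gripper_width: 65.6
```

Now 3 cm above floor contact. Adjust to (410, -249.5) and lower gently.

{"fn": "apply_moves", "kwargs": {
  "fingers": [1, 1, 1, 1, 1, 1, 1, 1],
  "dp": [
    [0.3, 0.1, 0],
    [0.3, 0.1, -0.5],
    [0.3, 0.1, -1],
    [0.3, 0.1, -1.5],
    [0.3, 0.1, -2],
    [0.3, 0.1, -2.4],
    [0.3, 0.1, -2.7],
    [0.3, 0.1, -2.7]
  ],
  "yaw": [0, 0, 0, 0, 0, 0, 0, 0]
}}

```text
clock: 8.35
position: [409.8, -249.5, 210.6]
ee_rot: [0.984, -0.176, -0.007, 0.001]
contact_force: [0.3, 0.0, -1.3]
gripper_width: 65.7
```

{"fn": "apply_moves", "kwargs": {
  "fingers": [1, 1, 1, 1],
  "dp": [
    [0, 0, -0.1],
    [0, 0, -0.2],
    [0, 0, -0.3],
    [0, 0, -0.3]
  ],
  "yaw": [0, 0, 0, 0]
}}

```text
clock: 8.75
position: [409.8, -249.5, 207.5]
ee_rot: [0.984, -0.176, -0.007, 0.001]
contact_force: [0.2, -0.0, -1.4]
gripper_width: 65.6
```

{"fn": "apply_moves", "kwargs": {
  "fingers": [1, 1, 1],
  "dp": [
    [0, 0, -0.1],
    [0, 0, -0.2],
    [0, 0, -0.2]
  ],
  "yaw": [0, 0, 0]
}}

```text
clock: 9.05
position: [409.8, -249.4, 206.7]
ee_rot: [0.984, -0.176, -0.007, 0.001]
contact_force: [-1.7, 3.0, 9.1]
gripper_width: 65.7
```

{"fn": "apply_moves", "kwargs": {
  "fingers": [0.6, 0.4, 0.2, 0, 0, 0, 0, 0],
  "dp": [
    [0, 0, 0],
    [0, 0, 0],
    [0, 0, 0],
    [0, 0, 0],
    [0, 0, 0],
    [0, 0, 1],
    [0, 0, 3],
    [0, 0, 6]
  ],
  "yaw": [0, 0, 0, 0, 0, 0, 0, 0]
}}

```text
clock: 9.85
position: [409.4, -249.3, 266.8]
ee_rot: [0.984, -0.176, -0.008, 0.001]
contact_force: [0.7, -0.0, 0.7]
gripper_width: 85.4
```

{"fn": "apply_moves", "kwargs": {
  "fingers": [0, 0, 0, 0, 0, 0, 0, 0, 0, 0],
  "dp": [
    [0, 0, 4],
    [0, 0, 8],
    [4, 3, 12],
    [8, 6, 12],
    [12, 9, 12],
    [16, 12, 12],
    [20, 15, 12],
    [24, 17, 12],
    [26, 17.5, 12],
    [26, 17.5, 12]
  ],
  "yaw": [0, 0, 0, 0, 0, 0, 0, 0, 0, 0]
}}

```text
clock: 10.85
position: [671.8, -72.5, 385.8]
ee_rot: [0.985, -0.175, -0.008, 0.001]
contact_force: [-1.5, -0.6, -0.0]
gripper_width: 85.2
```

```bash
python3 - <<'E'
from h import *
s=read_state();print(s["position"],s["joints"],s["gripper_width"])
o=[]
for n,(x,y,w,h) in(("side",(230,110,200,130)),("top",(380,140,150,160))):
    im=get_image(n);o.append(cv2.resize(im["color"][y:y+h,x:x+w],(400,h*400//w) ,interpolation=cv2.INTER_CUBIC)[:260])
cv2.imwrite("pics/p1.png",np.hstack(o))
E
```

```text
[671.84186225 -72.47438865 385.77877059] [ 0.13081604  0.48711459  0.12520741 -0.00262499 -1.22577157  1.08937229] 85.15552642521712
```

View pics/p1.png

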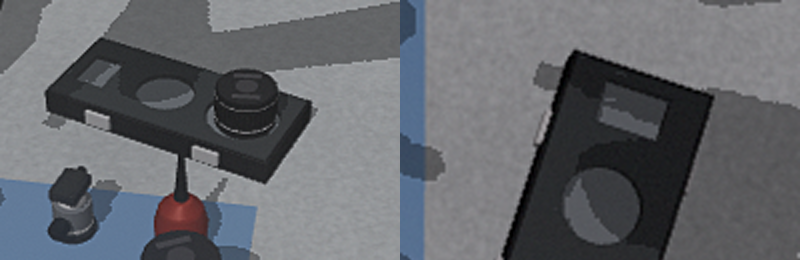

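Picture p1: short lens stands upright in its pocket. Next the tube at (673.5, -74).

{"fn": "apply_moves", "kwargs": {
  "fingers": [0, 0, 0, 0, 0, 0, 0, 0, 0, 0],
  "dp": [
    [0.2, -0.2, 0],
    [0.2, -0.2, -3],
    [0.2, -0.2, -6],
    [0.2, -0.2, -9],
    [0.2, -0.2, -12],
    [0.2, -0.2, -15],
    [0.2, -0.2, -17.5],
    [0.2, -0.2, -19],
    [0.2, -0.2, -20.3],
    [0.2, -0.2, -20.3]
  ],
  "yaw": [0, 0, 0, 0, 0, 0, 0, 0, 0, 0]
}}

```text
clock: 11.95
position: [670.7, -76.5, 182.4]
ee_rot: [0.984, -0.176, -0.01, 0.002]
contact_force: [-0.2, 0.7, 0.6]
gripper_width: 85.4
```

{"fn": "apply_moves", "kwargs": {
  "fingers": [0.1, 0.2, 0.3, 0.4, 0.5, 0.6, 0.8, 1, 1, 1],
  "dp": [
    [0, 0, 0],
    [0, 0, 0],
    [0, 0, 0],
    [0, 0, 0],
    [0, 0, 0],
    [0, 0, 0],
    [0, 0, 0],
    [0, 0, 0],
    [0, 0, 0],
    [0, 0, 0]
  ],
  "yaw": [0, 0, 0, 0, 0, 0, 0, 0, 0, 0]
}}

```text
clock: 12.95
position: [671.2, -76.4, 183.7]
ee_rot: [0.984, -0.176, -0.009, 0.001]
contact_force: [-1.1, 0.7, 5.7]
gripper_width: 47.4
```

{"fn": "apply_moves", "kwargs": {
  "fingers": [1, 1, 1, 1, 1, 1, 1, 1, 1, 1],
  "dp": [
    [0, 0, 0.5],
    [0, 0, 1.5],
    [0, 0, 3],
    [0, 0, 5],
    [0, 0, 8],
    [0, 0, 11],
    [0, 0, 14],
    [0, 0, 17],
    [0, 0, 19],
    [0, 0, 19]
  ],
  "yaw": [0, 0, 0, 0, 0, 0, 0, 0, 0, 0]
}}

```text
clock: 13.95
position: [671.5, -76.6, 379.1]
ee_rot: [0.984, -0.176, -0.005, 0.001]
contact_force: [0.6, -0.8, -0.5]
gripper_width: 47.1
```

{"fn": "apply_moves", "kwargs": {
  "fingers": [1, 1, 1, 1, 1, 1, 1, 1, 1, 1],
  "dp": [
    [-1.5, -2, 0],
    [-4, -5, 0],
    [-7, -8.5, 0],
    [-10, -12, 0],
    [-13, -15.5, 0],
    [-16, -18.5, 0],
    [-17.3, -20.3, 0],
    [-17.3, -20.3, 0],
    [-17.3, -20.3, -2],
    [-17.3, -20.3, -5]
  ],
  "yaw": [0, 0, 0, 0, 0, 0, 0, 0, 0, 0]
}}

```text
clock: 14.95
position: [498.4, -279.8, 329.9]
ee_rot: [0.984, -0.176, -0.003, 0.001]
contact_force: [-0.7, -0.2, -1.0]
gripper_width: 47.1
```

```bash
python3 - <<'E'
from h import *
im=get_image("side");cv2.imwrite("pics/t1.png",cv2.resize(im["color"][20:220,200:440],None,fx=3,fy=3,interpolation=cv2.INTER_CUBIC))
E
```

```text
(no output)
```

View pics/t1.png

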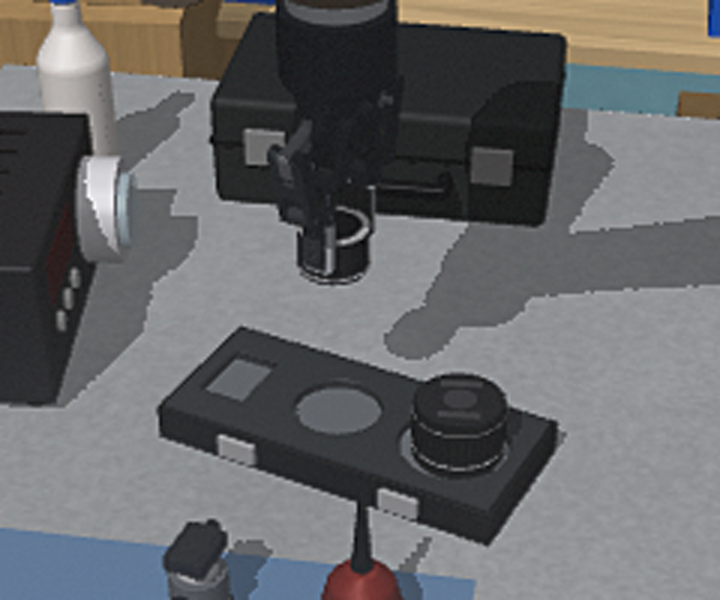

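{"fn": "apply_moves", "kwargs": {
  "fingers": [1, 1, 1, 1, 1, 1, 1, 1, 1, 1],
  "dp": [
    [0, 0, -1],
    [0, 0, -3],
    [0, 0, -5],
    [0, 0, -7],
    [0, 0, -9],
    [0, 0, -10],
    [0, 0, -10.8],
    [0, 0, -11.4],
    [0, 0, -11.7],
    [0, 0, -11.7]
  ],
  "yaw": [0, 0, 0, 0, 0, 0, 0, 0, 0, 0]
}}

```text
clock: 16.0
position: [496.8, -278.8, 206.3]
ee_rot: [0.984, -0.176, -0.009, -0.001]
contact_force: [-0.7, -0.2, -0.3]
gripper_width: 46.8
```

{"fn": "apply_moves", "kwargs": {
  "fingers": [1, 1, 1, 1, 1],
  "dp": [
    [0, 0, -0.1],
    [0, 0, -0.2],
    [0, 0, -0.3],
    [0, 0, -0.4],
    [0, 0, -0.4]
  ],
  "yaw": [0, 0, 0, 0, 0]
}}

```text
clock: 16.5
position: [497.2, -278.8, 205.6]
ee_rot: [0.984, -0.176, -0.008, -0.0]
contact_force: [-4.6, 4.2, 15.5]
gripper_width: 47.3
```

{"fn": "apply_moves", "kwargs": {
  "fingers": [0.7, 0.5, 0.3, 0.1, 0, 0, 0, 0],
  "dp": [
    [0, 0, 0.1],
    [0, 0, 0.1],
    [0, 0, 0.1],
    [0, 0, 0.1],
    [0, 0, 0.1],
    [0, 0, 1],
    [0, 0, 3],
    [0, 0, 6]
  ],
  "yaw": [0, 0, 0, 0, 0, 0, 0, 0]
}}

```text
clock: 17.3
position: [496.7, -278.7, 265.1]
ee_rot: [0.984, -0.176, -0.01, -0.0]
contact_force: [-0.1, 0.1, 1.0]
gripper_width: 85.5
```

{"fn": "apply_moves", "kwargs": {
  "fingers": [0, 0, 0, 0, 0, 0, 0, 0, 0, 0],
  "dp": [
    [0, 0, 4],
    [0, 0, 8],
    [2, 4, 12],
    [4, 8, 12],
    [6, 12, 12],
    [8, 16, 12],
    [10, 20, 12],
    [12, 24, 12],
    [14, 28, 12],
    [16, 31, 12]
  ],
  "yaw": [0, 0, 0, 0, -6, -12, -18, -24, -30, -36]
}}

```text
clock: 18.3
position: [657.1, 33.7, 385.8]
ee_rot: [0.881, -0.473, -0.009, -0.004]
contact_force: [-0.4, 0.8, 0.5]
gripper_width: 85.6
```

```bash
python3 - <<'E'
from h import *
from scipy.spatial.transform import Rotation as R
s=read_state();d=R.from_quat(s["ee_rot"]).apply([0,1,0]);print(s["position"],s["joints"],np.degrees(np.arctan2(d[1],d[0]))%180)
im=get_image("side");cv2.imwrite("pics/t2.png",cv2.resize(im["color"][110:300,150:420],None,fx=2.8,fy=2.8,interpolation=cv2.INTER_CUBIC))
E
```

```text
[657.09313715  33.73348928 385.84035201] [ 0.29306072  0.4556067   0.07960507 -0.01933384 -1.20239165  0.29959738] 33.55506093470953
```

View pics/t2.png

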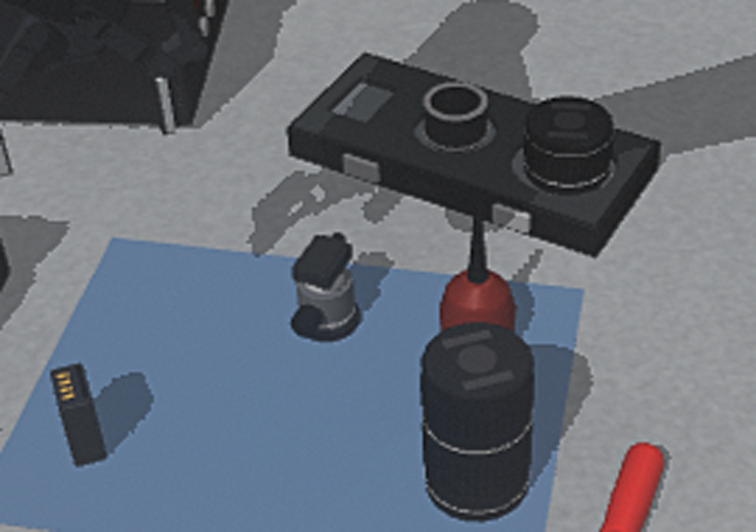

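Tube stands in its pocket (t2). Now the battery at (688, 65), jaw axis 30.5°.

{"fn": "apply_moves", "kwargs": {
  "fingers": [0, 0, 0, 0, 0, 0, 0, 0, 0, 0],
  "dp": [
    [2, 2, 0],
    [3.1, 3.1, 0],
    [3.1, 3.1, 0],
    [3.1, 3.1, -3],
    [3.1, 3.1, -6],
    [3.1, 3.1, -9],
    [3.1, 3.1, -11],
    [3.1, 3.1, -12],
    [3.1, 3.1, -12],
    [3.1, 3.1, -12]
  ],
  "yaw": [-3, -3, -3, -3, -3, -3, -3, -3, -3, -3]
}}

```text
clock: 19.35
position: [690.9, 68.0, 266.5]
ee_rot: [0.869, -0.496, -0.007, -0.005]
contact_force: [-0.2, 0.3, -0.2]
gripper_width: 85.3
```

```bash
python3 - <<'E'
from h import *
from scipy.spatial.transform import Rotation as R
s=read_state();d=R.from_quat(s["ee_rot"]).apply([0,1,0]);print(s["position"],np.degrees(np.arctan2(d[1],d[0]))%180,R.from_quat(s["ee_rot"]).apply([0,0,1]))
E
```

```text
[690.92285884  67.9697713  266.48064309] 30.583242839472803 [-0.00699046  0.01633781 -0.99984209]
```

{"fn": "apply_moves", "kwargs": {
  "fingers": [0, 0, 0, 0, 0, 0, 0, 0],
  "dp": [
    [-0.2, -0.5, 0],
    [-0.2, -0.5, 0],
    [-0.2, -0.5, -2],
    [-0.2, -0.5, -4],
    [-0.2, -0.5, -5.5],
    [-0.2, -0.5, -6.5],
    [-0.2, -0.5, -7.2],
    [-0.2, -0.5, -7.2]
  ],
  "yaw": [0, 0, 0, 0, 0, 0, 0, 0]
}}

```text
clock: 20.15
position: [688.8, 62.9, 193.6]
ee_rot: [0.869, -0.496, -0.008, -0.005]
contact_force: [0.4, -0.0, -0.2]
gripper_width: 85.3
```

```bash
cat >> h.py <<'E'
from scipy.spatial.transform import Rotation as R
def st():
    s=read_state();r=R.from_quat(s["ee_rot"]);d=r.apply([0,1,0]);z=r.apply([0,0,1])
    print("tcp",np.round(s["position"],1),"grasp",np.round(s["position"]+155*z,1),"jaw",round(np.degrees(np.arctan2(d[1],d[0]))%180,1),"z",np.round(z,3),"w",round(s["gripper_width"],1),"F",np.round(s["contact_force"],1),"j6",round(s["joints"][5],2),"t",s["clock"])
E
python3 -c "
from h import *;st()"
```

```text
tcp [688.8  62.9 193.6] grasp [687.5  65.4  38.7] jaw 30.6 z [-0.008  0.016 -1.   ] w 85.3 F [ 0.4 -0.  -0.2] j6 0.23 t 20.15
```

{"fn": "apply_moves", "kwargs": {
  "fingers": [0.2, 0.3, 0.4, 0.5, 0.6, 0.7, 0.8, 0.9, 1, 1],
  "dp": [
    [0, 0, 0],
    [0, 0, 0],
    [0, 0, 0],
    [0, 0, 0],
    [0, 0, 0],
    [0, 0, 0],
    [0, 0, 0],
    [0, 0, 0],
    [0, 0, 0],
    [0, 0, 0]
  ],
  "yaw": [0, 0, 0, 0, 0, 0, 0, 0, 0, 0]
}}

```text
clock: 21.15
position: [688.9, 63.0, 193.9]
ee_rot: [0.869, -0.496, -0.007, -0.005]
contact_force: [-0.5, -0.5, 2.3]
gripper_width: 20.3
```

{"fn": "apply_moves", "kwargs": {
  "fingers": [1, 1, 1, 1],
  "dp": [
    [0, 0, 0],
    [0, 0, 0],
    [0, 0, 0],
    [0, 0, 0]
  ],
  "yaw": [0, 0, 0, 0]
}}

```text
clock: 21.55
position: [688.9, 63.0, 193.9]
ee_rot: [0.869, -0.496, -0.007, -0.005]
contact_force: [-1.3, 0.1, 1.2]
gripper_width: 20.2
```

{"fn": "apply_moves", "kwargs": {
  "fingers": [1, 1, 1, 1, 1, 1, 1, 1, 1, 1],
  "dp": [
    [0, 0, 0.5],
    [0, 0, 1.5],
    [0, 0, 3],
    [0, 0, 5],
    [0, 0, 8],
    [0, 0, 11],
    [0, 0, 14],
    [0, 0, 17],
    [0, 0, 19],
    [0, 0, 19]
  ],
  "yaw": [0, 0, 0, 0, 0, 0, 0, 0, 0, 0]
}}

```text
clock: 22.55
position: [689.1, 62.9, 389.9]
ee_rot: [0.869, -0.495, -0.004, -0.008]
contact_force: [0.3, 0.4, 0.4]
gripper_width: 20.4
```

```bash
python3 -c "
from h import *;st()"
```

```text
tcp [689.1  62.9 389.9] grasp [689.4  65.6 234.9] jaw 30.6 z [ 0.002  0.018 -1.   ] w 20.4 F [0.3 0.4 0.4] j6 0.22 t 22.55
```

{"fn": "apply_moves", "kwargs": {
  "fingers": [1, 1, 1, 1, 1, 1, 1, 1, 1, 1],
  "dp": [
    [-1, -3.5, 0],
    [-2, -7, 0],
    [-3.5, -11, 0],
    [-4.5, -15, 0],
    [-5.5, -19, 0],
    [-6.5, -23, 0],
    [-8, -27, 0],
    [-9, -31, 0],
    [-10, -34.5, 0],
    [-10.8, -37.2, 0]
  ],
  "yaw": [-5, -10, -15, -20, -25, -30, -35, -40, -45, -48.9]
}}

```text
clock: 23.55
position: [579.9, -311.1, 389.3]
ee_rot: [-0.584, 0.812, 0.001, 0.009]
contact_force: [0.5, -0.1, -0.1]
gripper_width: 20.3
```

{"fn": "apply_moves", "kwargs": {
  "fingers": [1, 1, 1, 1, 1, 1, 1, 1, 1, 1],
  "dp": [
    [0, 0, 0],
    [0, 0, 0],
    [0, 0, -1],
    [0, 0, -3],
    [0, 0, -6],
    [0, 0, -8.5],
    [0, 0, -10.5],
    [0, 0, -12],
    [0, 0, -13],
    [0, 0, -13]
  ],
  "yaw": [0, 0, 0, 0, 0, 0, 0, 0, 0, 0]
}}

```text
clock: 24.55
position: [579.7, -309.9, 257.2]
ee_rot: [-0.584, 0.811, 0.002, 0.008]
contact_force: [-1.2, -0.0, -0.8]
gripper_width: 20.7
```

```bash
python3 - <<'E'
from h import *
st()
im=get_image("side");cv2.imwrite("pics/b1.png",cv2.resize(im["color"][60:220,220:420],None,fx=3,fy=3,interpolation=cv2.INTER_CUBIC))
E
```

```text
tcp [ 579.7 -309.9  257.2] grasp [ 581.2 -308.   102.2] jaw 161.5 z [ 0.01   0.012 -1.   ] w 20.7 F [-1.2 -0.  -0.8] j6 -0.06 t 24.55
```

View pics/b1.png

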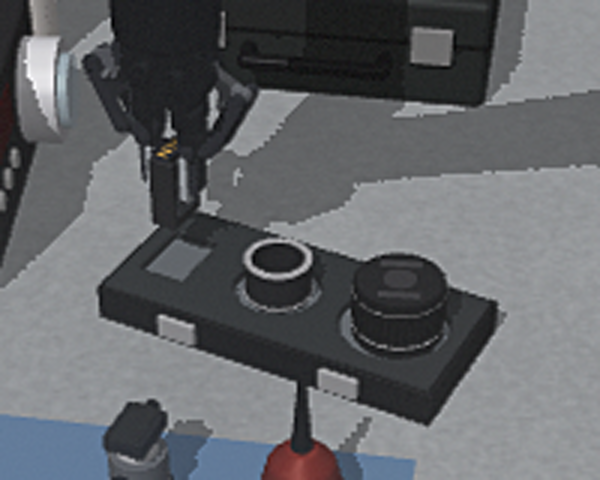

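{"fn": "apply_moves", "kwargs": {
  "fingers": [1, 1, 1, 1, 1, 1, 1, 1],
  "dp": [
    [0, 0.2, 0],
    [0, 0.2, -1],
    [0, 0.2, -2],
    [0, 0.2, -3],
    [0, 0.2, -3.5],
    [0, 0.2, -3.8],
    [0, 0.2, -3.8],
    [0, 0.2, -3.8]
  ],
  "yaw": [0, 0, 0, 0, 0, 0, 0, 0]
}}

```text
clock: 25.4
position: [580.3, -308.4, 220.8]
ee_rot: [-0.584, 0.811, 0.001, 0.008]
contact_force: [0.3, -0.1, -0.4]
gripper_width: 20.3
```

{"fn": "apply_moves", "kwargs": {
  "fingers": [1, 1, 1],
  "dp": [
    [0, 0, -0.1],
    [0, 0, -0.2],
    [0, 0, -0.2]
  ],
  "yaw": [0, 0, 0]
}}

```text
clock: 25.7
position: [580.2, -308.4, 218.8]
ee_rot: [-0.584, 0.811, 0.001, 0.008]
contact_force: [-0.4, -0.1, -0.9]
gripper_width: 20.3
```

```bash
python3 -c "
from h import *;st()"
```

```text
tcp [ 580.2 -308.4  218.8] grasp [ 582.2 -306.7   63.9] jaw 161.5 z [ 0.013  0.011 -1.   ] w 20.3 F [-0.4 -0.1 -0.9] j6 -0.06 t 25.7
```

{"fn": "apply_moves", "kwargs": {
  "fingers": [1, 1, 1],
  "dp": [
    [0, 0, -0.1],
    [0, 0, -0.2],
    [0, 0, -0.2]
  ],
  "yaw": [0, 0, 0]
}}

```text
clock: 26.0
position: [580.2, -308.4, 216.7]
ee_rot: [-0.584, 0.811, 0.001, 0.008]
contact_force: [0.3, -0.3, -1.0]
gripper_width: 20.4
```

{"fn": "apply_moves", "kwargs": {
  "fingers": [1, 1, 1],
  "dp": [
    [0, 0, -0.1],
    [0, 0, -0.1],
    [0, 0, -0.1]
  ],
  "yaw": [0, 0, 0]
}}

```text
clock: 26.3
position: [580.2, -308.4, 215.9]
ee_rot: [-0.584, 0.811, 0.001, 0.008]
contact_force: [-0.4, 0.9, 1.8]
gripper_width: 19.9
```

Contact at the expected height (215.9). Release with a partial opening (tube nearby), then up.

{"fn": "apply_moves", "kwargs": {
  "fingers": [0.75, 0.7, 0.65, 0.6, 0.55, 0.5, 0.5, 0.5, 0.5],
  "dp": [
    [0, 0, 0],
    [0, 0, 0],
    [0, 0, 0],
    [0, 0, 0],
    [0, 0, 0],
    [0, 0, 0],
    [0, 0, 1],
    [0, 0, 3],
    [0, 0, 6]
  ],
  "yaw": [0, 0, 0, 0, 0, 0, 0, 0, 0]
}}

```text
clock: 27.2
position: [579.8, -308.3, 275.5]
ee_rot: [-0.584, 0.811, 0.002, 0.007]
contact_force: [1.4, 0.1, 0.7]
gripper_width: 42.9
```

{"fn": "apply_moves", "kwargs": {
  "fingers": [0.5, 0.5, 0.3, 0, 0, 0, 0, 0, 0, 0],
  "dp": [
    [0, 0, 4],
    [0, 0, 8],
    [0, 3, 12],
    [-1.5, 8, 16],
    [-3, 12, 16],
    [-4.5, 16, 16],
    [-6, 20, 16],
    [-8, 24, 16],
    [-10, 28, 16],
    [-12, 32, 16]
  ],
  "yaw": [0, 0, 0, 0, 0, 0, 0, 0, 0, 0]
}}

```text
clock: 28.2
position: [458.5, 12.9, 436.5]
ee_rot: [-0.584, 0.812, 0.002, 0.008]
contact_force: [0.2, 0.5, 1.0]
gripper_width: 85.5
```

```bash
python3 - <<'E'
from h import *
st()
o=[]
for n,(x,y,w,h) in(("side",(240,115,160,100)),("top",(400,150,110,150))):
    im=get_image(n);o.append(cv2.resize(im["color"][y:y+h,x:x+w],None,fx=2.5 if n=="side" else 3,fy=2.5 if n=="side" else 3,interpolation=cv2.INTER_CUBIC)[:250])
cv2.imwrite("pics/b2.png",np.hstack(o))
E
```

```text
tcp [458.5  12.9 436.5] grasp [460.1  14.9 281.5] jaw 161.5 z [ 0.011  0.013 -1.   ] w 85.5 F [0.2 0.5 1. ] j6 -0.7 t 28.2
```

View pics/b2.png

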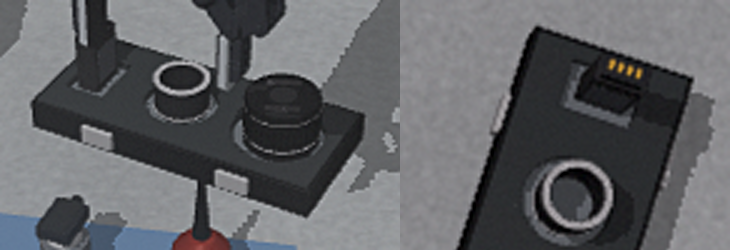

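Battery stands in its pocket with contacts up. Now the long lens at (429.5, 56.5).

{"fn": "apply_moves", "kwargs": {
  "fingers": [0, 0, 0, 0, 0, 0, 0, 0, 0],
  "dp": [
    [-1.5, 2, 0],
    [-3, 4.2, 0],
    [-3, 4.2, -3],
    [-3, 4.2, -6],
    [-3, 4.2, -9],
    [-3, 4.2, -11.5],
    [-3, 4.2, -13],
    [-3, 4.2, -13],
    [-3, 4.2, -13]
  ],
  "yaw": [0, 0, 0, 0, 0, 0, 0, 0, 0]
}}

```text
clock: 29.2
position: [428.1, 56.5, 307.7]
ee_rot: [-0.587, 0.81, 0.002, 0.009]
contact_force: [0.2, -0.5, -0.9]
gripper_width: 85.7
```

```bash
python3 -c "
from h import *;st()"
```

```text
tcp [428.1  56.5 307.7] grasp [429.9  58.7 152.7] jaw 161.9 z [ 0.012  0.014 -1.   ] w 85.7 F [ 0.2 -0.5 -0.9] j6 -0.82 t 29.2
```

{"fn": "apply_moves", "kwargs": {
  "fingers": [0, 0, 0, 0, 0, 0, 0, 0, 0],
  "dp": [
    [0, -0.2, 0],
    [0, -0.2, -1],
    [0, -0.2, -2.5],
    [0, -0.2, -4],
    [0, -0.2, -5.5],
    [0, -0.2, -7],
    [0, -0.2, -7.8],
    [0, -0.2, -7.8],
    [0, -0.2, -7.8]
  ],
  "yaw": [0, 0, 0, 0, 0, 0, 0, 0, 0]
}}

```text
clock: 30.1
position: [428.4, 54.7, 230.0]
ee_rot: [-0.587, 0.81, 0.002, 0.009]
contact_force: [0.6, 0.2, -0.3]
gripper_width: 85.5
```

{"fn": "apply_moves", "kwargs": {
  "fingers": [0.1, 0.2, 0.3, 0.4, 0.5, 0.6, 0.8, 1, 1, 1],
  "dp": [
    [0, 0, 0],
    [0, 0, 0],
    [0, 0, 0],
    [0, 0, 0],
    [0, 0, 0],
    [0, 0, 0],
    [0, 0, 0],
    [0, 0, 0],
    [0, 0, 0],
    [0, 0, 0]
  ],
  "yaw": [0, 0, 0, 0, 0, 0, 0, 0, 0, 0]
}}

```text
clock: 31.1
position: [428.2, 54.7, 230.9]
ee_rot: [-0.587, 0.81, 0.002, 0.009]
contact_force: [-3.0, 1.7, 6.4]
gripper_width: 66.1
```

{"fn": "apply_moves", "kwargs": {
  "fingers": [1, 1, 1, 1, 1, 1, 1, 1, 1, 1],
  "dp": [
    [0, 0, 0.5],
    [0, 0, 1.5],
    [0, 0, 3],
    [0, 0, 5],
    [0, 0, 8],
    [0, 0, 11],
    [0, 0, 14],
    [0, 0, 17],
    [0, 0, 17],
    [0, 0, 17]
  ],
  "yaw": [0, 0, 0, 0, 0, 0, 0, 0, 0, 0]
}}

```text
clock: 32.1
position: [427.5, 54.4, 400.7]
ee_rot: [-0.587, 0.81, 0.002, 0.01]
contact_force: [-0.2, 0.3, -4.9]
gripper_width: 66.0
```

```bash
python3 -c "
from h import *;st()"
```

```text
tcp [427.5  54.4 400.7] grasp [429.4  56.8 245.7] jaw 161.9 z [ 0.013  0.015 -1.   ] w 66.0 F [-0.2  0.3 -4.9] j6 -0.82 t 32.1
```

{"fn": "apply_moves", "kwargs": {
  "fingers": [1, 1, 1, 1, 1, 1, 1, 1, 1, 1],
  "dp": [
    [0.2, 2, 0],
    [0.5, 5, 0],
    [1, 9, 0],
    [1.4, 13, 0],
    [1.8, 17, 0],
    [2.1, 20, 0],
    [2.3, 22.5, 0],
    [2.3, 23.8, 0],
    [2.3, 23.8, 0],
    [2.3, 23.8, 0]
  ],
  "yaw": [0, 0, 0, 0, 0, 0, 0, 0, 0, 0]
}}

```text
clock: 33.1
position: [450.1, 291.8, 399.3]
ee_rot: [-0.587, 0.81, 0.002, 0.008]
contact_force: [-0.6, -0.7, -4.2]
gripper_width: 66.1
```

{"fn": "apply_moves", "kwargs": {
  "fingers": [1, 1, 1, 1, 1, 1, 1, 1, 1, 1],
  "dp": [
    [0, 0, -1],
    [0, 0, -2.5],
    [0, 0, -4.5],
    [0, 0, -6.5],
    [0, 0, -8.5],
    [0, 0, -10],
    [0, 0, -11],
    [0, 0, -12],
    [0, 0, -12],
    [0, 0, -12]
  ],
  "yaw": [0, 0, 0, 0, 0, 0, 0, 0, 0, 0]
}}

```text
clock: 34.1
position: [450.3, 291.8, 279.6]
ee_rot: [-0.587, 0.81, 0.002, 0.008]
contact_force: [-0.2, -0.1, -4.1]
gripper_width: 65.9
```

```bash
python3 -c "
from h import *;st()"
```

```text
tcp [450.3 291.8 279.6] grasp [451.9 293.8 124.6] jaw 161.8 z [ 0.011  0.013 -1.   ] w 65.9 F [-0.2 -0.1 -4.1] j6 -1.19 t 34.1
```

{"fn": "apply_moves", "kwargs": {
  "fingers": [1, 1, 1, 1, 1, 1, 1, 1],
  "dp": [
    [0, 0.1, 0],
    [0, 0.1, -0.5],
    [0, 0.1, -1],
    [0, 0.1, -1.5],
    [0, 0.1, -2],
    [0, 0.1, -2.3],
    [0, 0.1, -2.4],
    [0, 0.1, -2.4]
  ],
  "yaw": [0, 0, 0, 0, 0, 0, 0, 0]
}}

```text
clock: 34.9
position: [450.3, 292.8, 255.3]
ee_rot: [-0.587, 0.81, 0.002, 0.008]
contact_force: [0.4, -0.6, -4.9]
gripper_width: 65.8
```

{"fn": "apply_moves", "kwargs": {
  "fingers": [1, 1, 1],
  "dp": [
    [0, 0, -0.1],
    [0, 0, -0.2],
    [0, 0, -0.2]
  ],
  "yaw": [0, 0, 0]
}}

```text
clock: 35.2
position: [450.3, 292.8, 253.3]
ee_rot: [-0.587, 0.81, 0.002, 0.008]
contact_force: [-0.1, 0.5, -5.0]
gripper_width: 65.7
```

{"fn": "apply_moves", "kwargs": {
  "fingers": [1, 1, 1],
  "dp": [
    [0, 0, -0.1],
    [0, 0, -0.1],
    [0, 0, -0.1]
  ],
  "yaw": [0, 0, 0]
}}

```text
clock: 35.5
position: [450.3, 292.8, 253.0]
ee_rot: [-0.587, 0.81, 0.002, 0.008]
contact_force: [-2.0, -2.1, 2.4]
gripper_width: 66.1
```

{"fn": "apply_moves", "kwargs": {
  "fingers": [0.3, 0.2, 0.1, 0, 0, 0, 0, 0, 0, 0],
  "dp": [
    [0, 0, 0],
    [0, 0, 0],
    [0, 0, 0],
    [0, 0, 0],
    [0, 0, 0],
    [0, 0, 1],
    [0, 0, 3],
    [0, 0, 6],
    [0, 0, 10],
    [0, 0, 14]
  ],
  "yaw": [0, 0, 0, 0, 0, 0, 0, 0, 0, 0]
}}

```text
clock: 36.5
position: [450.2, 292.5, 395.1]
ee_rot: [-0.587, 0.81, 0.002, 0.008]
contact_force: [0.6, 1.3, 0.1]
gripper_width: 85.4
```

{"fn": "apply_moves", "kwargs": {
  "fingers": [0, 0, 0, 0, 0, 0, 0, 0, 0, 0],
  "dp": [
    [0.5, -2, 0],
    [2, -6, 0],
    [3.5, -10, 0],
    [5, -14, 0],
    [6.5, -18, 0],
    [8, -22, 0],
    [9, -26, 0],
    [10, -30, 0],
    [10.7, -34, 0],
    [10.7, -36.8, 0]
  ],
  "yaw": [0, 0, 1, 2, 3, 4, 5, 6.2, 6.2, 6.2]
}}

```text
clock: 37.5
position: [557.5, -77.8, 395.8]
ee_rot: [-0.629, 0.777, 0.002, 0.008]
contact_force: [0.6, 0.2, -0.3]
gripper_width: 85.5
```

```bash
python3 - <<'E'
from h import *
st()
im=get_image("side");cv2.imwrite("pics/s3.png",cv2.resize(im["color"],None,fx=1.2,fy=1.2,interpolation=cv2.INTER_CUBIC))
E
```

```text
tcp [557.5 -77.8 395.8] grasp [559.2 -75.7 240.9] jaw 168.0 z [ 0.011  0.014 -1.   ] w 85.5 F [ 0.6  0.2 -0.3] j6 -0.35 t 37.5
```

View pics/s3.png

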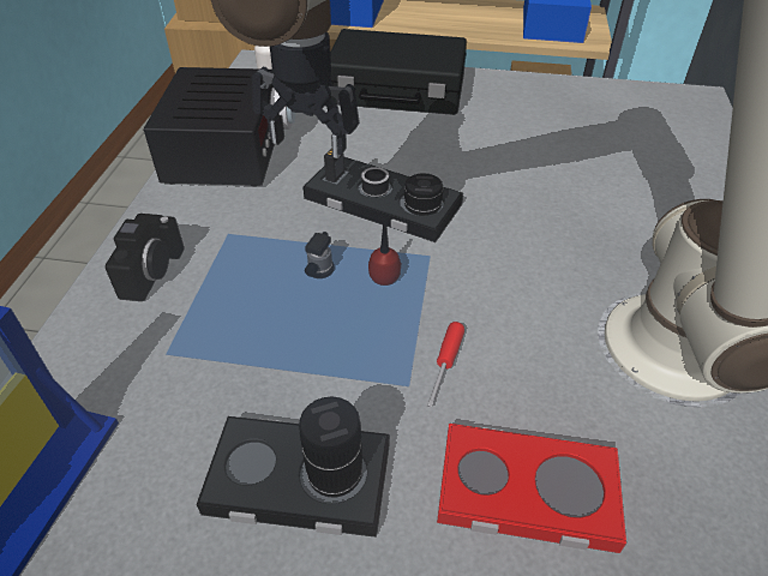

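{"fn": "apply_moves", "kwargs": {
  "fingers": [0, 0, 0, 0, 0, 0, 0, 0, 0],
  "dp": [
    [-0.1, 0.1, 0],
    [-0.1, 0.1, -2],
    [-0.1, 0.1, -5],
    [-0.1, 0.1, -8],
    [-0.1, 0.1, -10.5],
    [-0.1, 0.1, -12],
    [-0.1, 0.1, -12.5],
    [-0.1, 0.1, -12.5],
    [-0.1, 0.1, -12.5]
  ],
  "yaw": [0, 0, 0, 0, 0, 0, 0, 0, 0]
}}

```text
clock: 38.45
position: [556.5, -78.7, 272.0]
ee_rot: [-0.629, 0.778, 0.001, 0.009]
contact_force: [-0.4, 0.1, -0.2]
gripper_width: 85.2
```

```bash
python3 -c "
from h import *;st()"
```

```text
tcp [556.5 -78.7 272. ] grasp [558.3 -76.8 117. ] jaw 167.9 z [ 0.012  0.013 -1.   ] w 85.2 F [-0.4  0.1 -0.2] j6 -0.35 t 38.45
```

{"fn": "apply_moves", "kwargs": {
  "fingers": [0, 0, 0, 0, 0, 0, 0, 0, 0, 0],
  "dp": [
    [0, 0.2, 0],
    [0, 0.2, -1],
    [0, 0.2, -2.5],
    [0, 0.2, -4],
    [0, 0.2, -5.5],
    [0, 0.2, -7],
    [0, 0.2, -8],
    [0, 0.2, -8.6],
    [0, 0.2, -8.6],
    [0, 0.2, -8.6]
  ],
  "yaw": [0, 0, 0, 0, 0, 0, 0, 0, 0, 0]
}}

```text
clock: 39.45
position: [556.8, -76.7, 186.4]
ee_rot: [-0.629, 0.778, 0.001, 0.009]
contact_force: [-0.0, -0.5, 0.3]
gripper_width: 85.6
```

{"fn": "apply_moves", "kwargs": {
  "fingers": [0.2, 0.3, 0.4, 0.5, 0.6, 0.7, 0.8, 1, 1, 1],
  "dp": [
    [0, 0, 0],
    [0, 0, 0],
    [0, 0, 0],
    [0, 0, 0],
    [0, 0, 0],
    [0, 0, 0],
    [0, 0, 0],
    [0, 0, 0],
    [0, 0, 0],
    [0, 0, 0]
  ],
  "yaw": [0, 0, 0, 0, 0, 0, 0, 0, 0, 0]
}}

```text
clock: 40.45
position: [556.8, -76.7, 186.9]
ee_rot: [-0.629, 0.778, 0.001, 0.009]
contact_force: [-0.4, 1.0, 5.1]
gripper_width: 38.6
```

```bash
python3 -c "
from h import *;st()"
```

```text
tcp [556.8 -76.7 186.9] grasp [558.8 -74.7  31.9] jaw 167.9 z [ 0.013  0.013 -1.   ] w 38.6 F [-0.4  1.   5.1] j6 -0.35 t 40.45
```

{"fn": "apply_moves", "kwargs": {
  "fingers": [1, 1, 1, 1, 1, 1, 1, 1, 1, 1],
  "dp": [
    [0, 0, 0.5],
    [0, 0, 1.5],
    [0, 0, 3],
    [0, 0, 5],
    [0, 0, 8],
    [0, 0, 11],
    [0, 0, 14],
    [0, 0, 17],
    [0, 0, 19],
    [0, 0, 19]
  ],
  "yaw": [0, 0, 0, 0, 0, 0, 0, 0, 0, 0]
}}

```text
clock: 41.45
position: [557.2, -76.7, 380.5]
ee_rot: [-0.629, 0.777, -0.001, 0.012]
contact_force: [-0.5, 0.2, -2.8]
gripper_width: 38.3
```

{"fn": "apply_moves", "kwargs": {
  "fingers": [1, 1, 1, 1, 1, 1, 1, 1, 1, 1],
  "dp": [
    [0, 2, 0],
    [0, 5, 0],
    [0, 9, 0],
    [0, 13, 0],
    [0, 17, 0],
    [0, 21, 0],
    [0, 25, 0],
    [0, 29, 0],
    [0, 33, 0],
    [0, 37, 0]
  ],
  "yaw": [-4, -10, -16, -22, -29, -36, -43, -50, -57, -64]
}}

```text
clock: 42.45
position: [556.5, 294.7, 378.3]
ee_rot: [-0.119, 0.993, -0.008, 0.008]
contact_force: [0.5, -0.0, -1.9]
gripper_width: 38.3
```

{"fn": "apply_moves", "kwargs": {
  "fingers": [1, 1, 1, 1, 1, 1, 1],
  "dp": [
    [0, 0, 0],
    [0, 0, 0],
    [0, 0, 0],
    [0, 0, 0],
    [0, 0, 0],
    [0, 0, 0],
    [0, 0, 0]
  ],
  "yaw": [-5, -11, -17, -23, -26, -26, -26]
}}

```text
clock: 43.15
position: [556.3, 294.6, 376.8]
ee_rot: [0.107, 0.994, -0.011, 0.005]
contact_force: [-0.6, 0.6, -1.9]
gripper_width: 38.2
```

```bash
python3 -c "
from h import *;st()"
```

```text
tcp [556.3 294.6 376.8] grasp [557.4 291.2 221.8] jaw 77.7 z [ 0.007 -0.022 -1.   ] w 38.2 F [-0.6  0.6 -1.9] j6 -2.54 t 43.15
```

{"fn": "apply_moves", "kwargs": {
  "fingers": [1, 1, 1, 1, 1, 1, 1, 1, 1, 1],
  "dp": [
    [-0.2, 0.8, 0],
    [-0.2, 0.8, -1.5],
    [-0.2, 0.8, -4],
    [-0.2, 0.8, -6.5],
    [-0.2, 0.8, -9],
    [-0.2, 0.8, -11.5],
    [-0.2, 0.8, -13.5],
    [-0.2, 0.8, -14.5],
    [-0.2, 0.8, -14.5],
    [-0.2, 0.8, -14.5]
  ],
  "yaw": [0, 0, 0, 0, 0, 0, 0, 0, 0, 0]
}}

```text
clock: 44.15
position: [554.6, 303.1, 232.6]
ee_rot: [0.107, 0.994, -0.01, 0.005]
contact_force: [0.7, -0.4, -2.4]
gripper_width: 38.4
```

```bash
python3 - <<'E'
from h import *
st()
im=get_image("side");cv2.imwrite("pics/k1.png",cv2.resize(im["color"][260:460,140:360],None,fx=2.7,fy=2.7,interpolation=cv2.INTER_CUBIC))
E
```

```text
tcp [554.6 303.1 232.6] grasp [555.9 299.8  77.6] jaw 77.7 z [ 0.008 -0.021 -1.   ] w 38.4 F [ 0.7 -0.4 -2.4] j6 -2.56 t 44.15
```

View pics/k1.png

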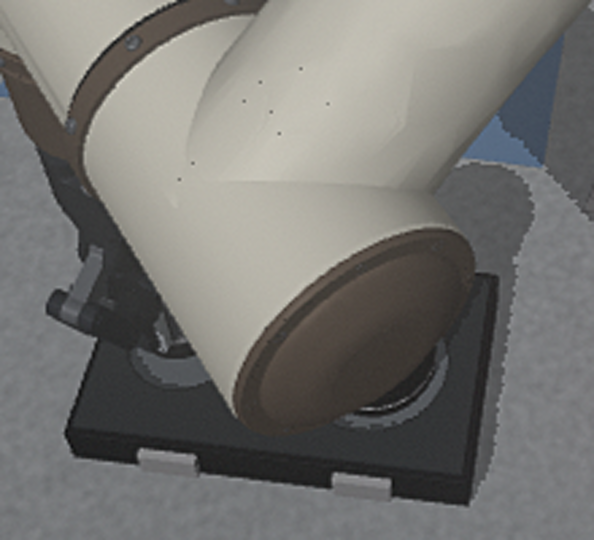

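{"fn": "apply_moves", "kwargs": {
  "fingers": [1, 1, 1, 1, 1, 1, 1, 1],
  "dp": [
    [-0.1, -0.1, 0],
    [-0.1, -0.1, -0.5],
    [-0.1, -0.1, -1],
    [-0.1, -0.1, -1.5],
    [-0.1, -0.1, -1.9],
    [-0.1, -0.1, -2.1],
    [-0.1, -0.1, -2.1],
    [-0.1, -0.1, -2.1]
  ],
  "yaw": [0, 0, 0, 0, 0, 0, 0, 0]
}}

```text
clock: 45.0
position: [553.8, 302.2, 212.1]
ee_rot: [0.107, 0.994, -0.01, 0.006]
contact_force: [-0.6, -1.3, -1.9]
gripper_width: 38.5
```

{"fn": "apply_moves", "kwargs": {
  "fingers": [1, 1, 1],
  "dp": [
    [0, 0, -0.1],
    [0, 0, -0.2],
    [0, 0, -0.2]
  ],
  "yaw": [0, 0, 0]
}}

```text
clock: 45.3
position: [553.8, 302.1, 210.0]
ee_rot: [0.107, 0.994, -0.01, 0.006]
contact_force: [-0.5, 0.7, -2.8]
gripper_width: 38.2
```

{"fn": "apply_moves", "kwargs": {
  "fingers": [1, 1, 1],
  "dp": [
    [0, 0, -0.1],
    [0, 0, -0.1],
    [0, 0, -0.1]
  ],
  "yaw": [0, 0, 0]
}}

```text
clock: 45.6
position: [553.8, 302.2, 209.1]
ee_rot: [0.107, 0.994, -0.01, 0.006]
contact_force: [-0.1, 0.1, -2.2]
gripper_width: 38.3
```

```bash
python3 -c "
from h import *;st()"
```

```text
tcp [553.8 302.2 209.1] grasp [555.3 299.   54.2] jaw 77.7 z [ 0.01 -0.02 -1.  ] w 38.3 F [-0.1  0.1 -2.2] j6 -2.57 t 45.6
```

{"fn": "apply_moves", "kwargs": {
  "fingers": [1, 1, 1],
  "dp": [
    [0, 0, -0.1],
    [0, 0, -0.1],
    [0, 0, -0.1]
  ],
  "yaw": [0, 0, 0]
}}

```text
clock: 45.9
position: [553.8, 302.2, 209.1]
ee_rot: [0.107, 0.994, -0.01, 0.006]
contact_force: [-3.0, -1.8, 6.1]
gripper_width: 38.4
```

{"fn": "apply_moves", "kwargs": {
  "fingers": [0.6, 0.5, 0.4, 0.3, 0.2, 0.2, 0.2, 0.2, 0.2, 0.2],
  "dp": [
    [0, 0, 0],
    [0, 0, 0],
    [0, 0, 0],
    [0, 0, 0],
    [0, 0, 0],
    [0, 0, 1],
    [0, 0, 3],
    [0, 0, 6],
    [0, 0, 10],
    [0, 0, 15]
  ],
  "yaw": [0, 0, 0, 0, 0, 0, 0, 0, 0, 0]
}}

```text
clock: 46.9
position: [553.4, 301.8, 359.6]
ee_rot: [0.107, 0.994, -0.011, 0.005]
contact_force: [0.3, 1.2, -0.0]
gripper_width: 68.3
```

{"fn": "apply_moves", "kwargs": {
  "fingers": [0, 0, 0, 0, 0, 0, 0, 0, 0, 0],
  "dp": [
    [0, 0, 5],
    [0, -3, 8],
    [0, -7, 8],
    [0, -11, 8],
    [0, -15, 8],
    [0, -19, 8],
    [0, -23, 8],
    [0, -27, 8],
    [0, -29, 8],
    [0, -29, 8]
  ],
  "yaw": [0, 0, 0, 0, 0, 0, 0, 0, 0, 0]
}}

```text
clock: 47.9
position: [552.9, 9.4, 440.7]
ee_rot: [0.109, 0.994, -0.011, 0.005]
contact_force: [0.6, 0.6, 0.4]
gripper_width: 85.5
```

```bash
python3 - <<'E'
from h import *
st()
a=get_image("side")["color"];b=get_image("top")["color"]
p=cv2.resize(a[110:460,140:420],(400,500),interpolation=cv2.INTER_CUBIC)
q=np.vstack([cv2.resize(b[150:275,150:250],(400,500),interpolation=cv2.INTER_CUBIC)])
cv2.imwrite("pics/fin.png",np.hstack([p,q]))
E
```

```text
tcp [552.9   9.4 440.7] grasp [554.2   6.  285.7] jaw 77.5 z [ 0.008 -0.022 -1.   ] w 85.5 F [0.6 0.6 0.4] j6 -2.11 t 47.9
```

View pics/fin.png

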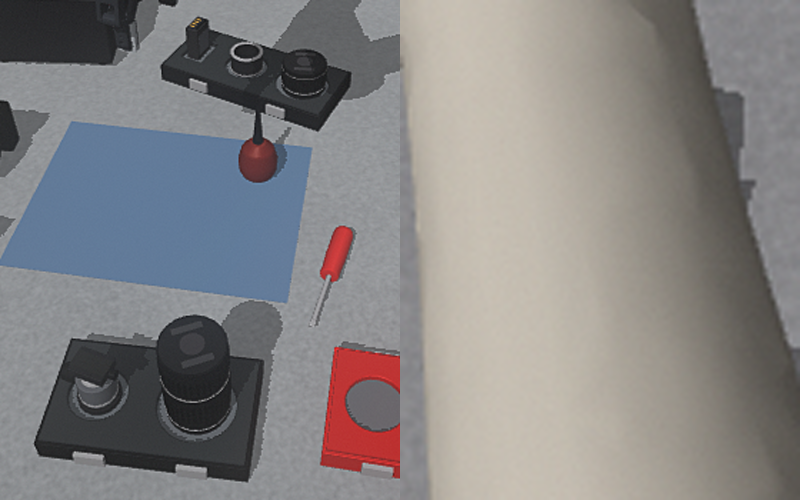

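All five things stand upright in their pockets, and the blower and red tray are untouched, so I'm handing in.

```bash
python3 -c "
from bench import *;print(job_done())"
```

```text
the job is handed in; nothing more can be done
None
```

Both kits are made up and the job is handed in at about 48 s on the robot's clock, well under the 122 s limit. I placed the short lens, extension tube and battery in the long tray, then the long lens and ball head in the black two-pocket tray, in that order. I lowered each thing until the wrist force showed it on the pocket floor before opening the fingers.

- **Final check:** the side picture shows all five upright in their pockets. The blower still stands, the red look-alike tray was left alone, and the gripper is raised clear with almost no force on it.
- **Contact heights:** all five touched down within 0.2 mm of the height worked out for the pocket floor. The firmest touch I read was 15.5 N, for the extension tube.
- **Disagreements:** the tool was tilted by about 1° at times, and I corrected the grasp position for it from the battery onward. The extension tube measured 47 mm between the fingers instead of 50 mm, from a grip slightly off its centre, but it sits in its pocket.
- **Check that failed:** the arm blocked the final top view of the two-pocket tray, so that tray was confirmed from the side view and the contact forces only.

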